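Click the wide locating sleeve onto the sprung post of the drilling fixture

ROBOT

A 6-joint arm with a two-finger parallel gripper is mounted at the origin on the work surface; the furniture and walls round the work are solid. World frame = base frame: x ahead of the robot, y to its left, z up, the work surface at z = 0. Lengths are in m, angles in rad, forces in N, time in s.
With the tool pointing down it reaches from about 0.3 to 0.75 m from the base axis. Payload 8.5 kg.
Tool frame: the origin (TCP) lies between the finger pads; the fingertips stand 25 mm ahead of it and the grasp point (between the pads) lies 6 mm ahead of it; x points along the fingers, z is the direction in which the jaws open and shut, and the axes are right-handed (so a half turn about x gives the same grasp; the last joint's range is limited). The gripper opens to 88 mm and grips with 3 to 60 N. Pads are 18 mm wide; open, the fingers measure 123 mm over their backs; the gripper's body (75 mm by 187 mm) begins 45 mm behind the grasp point.
Start: joints at [-1.468, 0.381, 1.297, -0, 1.464, -0.215], TCP at [0.172, -0.522, 0.264] pointing down, gripper open.
Joint ranges: [-3.11, 3.11], [-0.89, 2.33], [0.22, 2.48], [-1.42, 4.56], [0.17, 2.85], [-2.88, 2.88]. Speed limits (rad/s): [2.39, 2.39, 3.14, 3.14, 3.14, 3.14].

INTERFACE

Orientations are given as a unit quaternion [w, x, y, z].
In Python, from workcell import observe, get_image, hand_in gives the robot as it stands. The module is installed in compiled form; this text tells all that it offers.
- The arm moves only by the shell command python3 -m pendant 'ROWS' [OPENING] [FORCE]. ROWS is JSON, a list of rows, each a list of 6 numbers: the shift along the tool's x, y, z in mm, then the turn, a rotation vector about the tool's x, y, z in degrees. In form: [[x, y, z, rx, ry, rz], ...]. A call has 1 to 8 rows; each row shifts and turns the commanded pose from where the row before left it, along the tool's axes as they then stand; what a row does not reach is not made up. A row lasts 1/10 s, in which the tool goes at most 50 mm and 8.59 degrees, less where a joint would pass 70% of its speed; a pose out of reach is approached as far as the arm can. A call is refused whole if a number of a shift passes 50 or a number of a turn 8.59, either way. A call with a gripper value outside its range is refused whole. OPENING is the closure, from 0 (fully open) to 1 (shut), set as the call begins (- or left out, the last holds). The fingers move at their own pace and stop on an object; FORCE is the grip in N (left out, the last holds). Time passes only in rows, so rows that do not move let the fingers close. It gives the time, the measured TCP pose, the force and the opening at its end, in the units of the state.
- observe(): the state, without advancing time (a new reading comes with each control period).
- get_image(name): name is "scene" or "top"; returns a dict with "image" (480x640x3 uint8, red, green, blue), "intrinsics" (3x3 intrinsics, pixels), "k1" (the pictures are not rectified: a ray, as slopes to the right and down, at radius r is drawn at 1 + k1 r^2 times it, then the intrinsics apply), "R" (3x3) and "t" (3): a world point X has camera coordinates R X + t. Camera axes: x right, y down, z forward; pixel columns grow to the right and rows downward; lengths in m; the calibration is good to about 2 mm. A picture is of the moment at which its call begins. There is no depth.
- hand_in(): hands the job in, once; it reports no verdict.
The state is a dict: "time": time; "joint_positions": joint angles; "qd": joint speeds; "joint_efforts": joint torques, N m; "tcp_pos": TCP position; "ee_rot": TCP orientation; "ft_force": force on the tool from outside, world axes, zero at the start; "moment": the same for the moment, N m; "gripper_width": finger opening in m.
Only numpy, scipy, OpenCV 4.12 (cv2) and the standard library are available. Lean on these libraries where they do the work, as an engineer would, in place of code of your own. Each camera call takes 0.05 s, during which the arm holds its last target. There are 200 camera calls.

TASK

Get the cross-drilling fixture ready for the wide-bore pulleys: take the wider of the two aluminium sleeves off its dowel and slide it down over the fixture's sprung steel post, past the ball catch, until it clicks and sits home on the post's shoulder. Go by feel and gently: press only as hard as the catch needs, never with 20 N. Let go and leave it there, with the slim sleeve still on its dowel and the two pulleys where they are.

Things in the scene. Friction and masses are not known exactly. Their poses are not given: they have to be found in the camera images.
- wide_sleeve_mid (a point): Centre (on the axis, half-way up) of the wide aluminium sleeve to be fitted: a plain upright tube, 60 mm tall, 50 mm outside, through bore 28 mm, 0.15 to 0.3 kg; z is its axis, up. Its lower end has a tapered lead-in (34 mm wide at the mouth, 5 mm deep); a hidden groove for the balls runs round the bore 34 mm above the lower end. It waits right way up on a dowel.
- slim_sleeve_mid (a point): Centre (half-way up) of the slim sleeve on the other dowel, 96 mm from the wide one: same height and bore, only 38 mm outside. It stays there.
- fixture: The drilling fixture, fixed to the bench. Origin on the bench, straight below the axis of its upright post; z up, x towards its drill-bush block (63 mm high with its screws, its bush 74 mm from the axis). Steel base plate 172 x 116 mm, 14 mm thick; three rest buttons 45 mm from the axis, their tops 38 mm above the bench.
- ball (a joint): How far one of the two sprung balls, 34 mm above the shoulder, is pressed into the post, m: 0 fully out, 0.0015 to 0.0035 under the plain bore. The sleeve meets them with its lower end 35 mm above the shoulder; they give way at 6 to 13 N of push, drag up to 4 N for some 25 mm, then spring out into the groove (click), drawing the sleeve the last 4 mm down to the shoulder.
- pulley_a: Dark steel V-belt pulley, 80 mm diameter, 38 mm high, lying on the bench behind the parts box; origin at the centre of its underside. Stays where it is.
- pulley_b: A second pulley like it, further left. Stays where it is.
- stand_top (a point): Centre of the top face of the wooden stand, 18 mm above the bench: a fixed board 190 x 66 mm, long along its x, with two upright dowels at x = -48 and +48 mm, 23 mm thick and 34 mm tall, each carrying a sleeve (which one where varies).
- post_axis (a point): Point on the post's axis 53 mm above the bench, fixed to the plate: the shoulder's middle setting. The post is 26 mm thick, stands 58 mm above its shoulder (a flange of 36 mm on which the sleeve comes to rest), and tapers to 16 mm in its top 10 mm. Its height depends on how far its housing is screwed in and is NOT measured: shoulder 38 to 68 mm, tip 96 to 126 mm above the bench.
- nut_top (a point): Top of the hex lock nut round the post's threaded housing, on the axis, 23 mm above the bench. The post gives downward on a stiff spring in this housing: it starts to sink at 4 N and sinks 1 mm for every further 8 N, to a hard stop at 3.5 mm (32 N), and comes up again when let go. With the sleeve on the shoulder, a steady rise of force is this spring.

How it is judged:
By the outcome, as a careful person would: the job done as asked, in the order asked, and still so for the second after the job is handed in, with the robot touching nothing.
It also fails if it takes over 42 s, if anything falls off the work surface, if the arm or the gripper's body presses on something with over 40 N, if the wrist force passes 120 N, or if a joint passes its speed limit or range.

## Working session

There is one attempt and no reset: what is moved stays moved. The work goes in short steps, Python scripts to look and compute and a shell command to move; the robot and the scene stay as the last step left them, time stands still between calls to the robot, and variables do not carry over. Pictures are saved under pics/ and viewed, about 8 in all and at most 12, crops included, and the job is handed in when it is done.

```bash
mkdir -p pics
python3 - <<'E'
from workcell import observe,get_image
import cv2,numpy as np
s=observe();print({k:np.round(s[k],3).tolist() for k in ('time','tcp_pos','ee_rot','ft_force','gripper_width')})
for n in('scene','top'):
    d=get_image(n);np.savez(f'pics/{n}0.npz',**d);cv2.imwrite(f'pics/{n}0.png',d['image'][:,:,::-1])
    print(n,np.round(d['intrinsics'],1).tolist(),d['k1'],np.round(d['R'],3).tolist(),np.round(d['t'],3).tolist())
E
```

```text
{'time': 0.0, 'tcp_pos': [0.172, -0.522, 0.263], 'ee_rot': [0.572, 0.415, 0.573, -0.414], 'ft_force': [0.005, -0.22, -0.381], 'gripper_width': 0.088}
scene [[465.7, 0.0, 323.8], [0.0, 465.7, 242.2], [0.0, 0.0, 1.0]] 0.03606316085575431 [[-0.856, -0.517, -0.003], [-0.244, 0.409, -0.879], [0.456, -0.752, -0.476]] [0.446, 0.227, 0.608]
top [[509.8, 0.0, 321.6], [0.0, 509.8, 242.3], [0.0, 0.0, 1.0]] -0.07525598069501802 [[-0.018, -1.0, 0.004], [-0.996, 0.018, -0.085], [0.085, -0.005, -0.996]] [-0.033, 0.549, 0.93]
```

View pics/scene0.png

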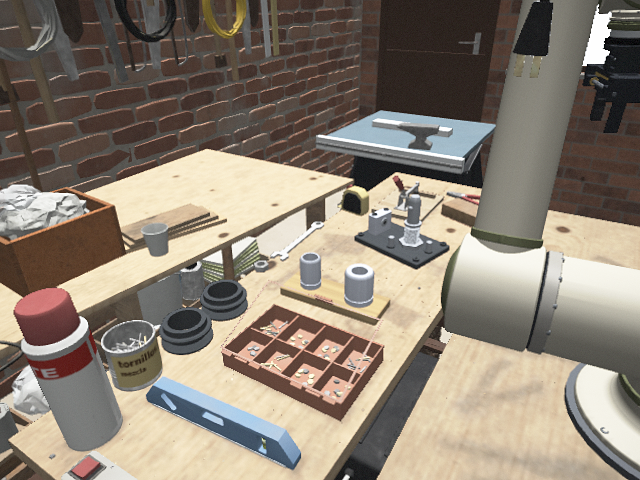

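View pics/top0.png

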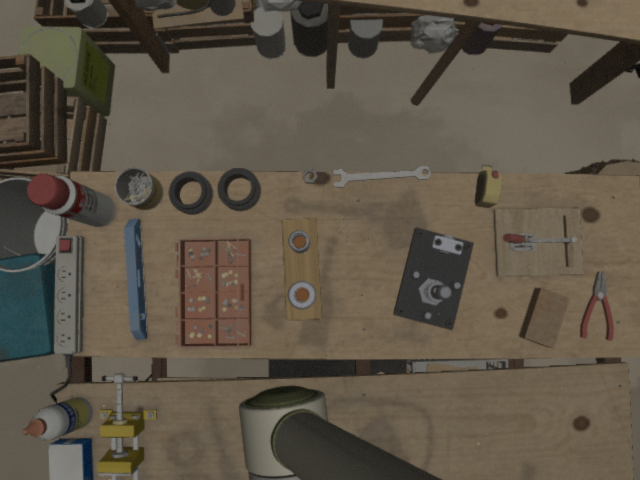

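The scene view shows the wide sleeve at about (359,285), the slim one at (311,270) and the post at (412,215). In the top view, the wide sleeve is at (301,295), the slim at (299,241) and the post at about (437,291). I'll enlarge the fixture and sleeves.

```bash
cat > h.py <<'E'
import numpy as np,cv2
from workcell import observe,get_image
def ray(d,uv):
    K=d['intrinsics'];k=float(d['k1'])
    m=np.array([(uv[0]-K[0,2])/K[0,0],(uv[1]-K[1,2])/K[1,1]]);p=m.copy()
    for _ in range(20): p=m/(1+k*(p@p))
    R=d['R'];return -R.T@d['t'],R.T@np.r_[p,1]
def onz(d,uv,z):
    c,v=ray(d,uv);return c+v*(z-c[2])/v[2]
def proj(d,X):
    c=d['R']@np.asarray(X)+d['t'];s=c[:2]/c[2];s=s*(1+float(d['k1'])*(s@s));K=d['intrinsics']
    return np.array([K[0,0]*s[0]+K[0,2],K[1,1]*s[1]+K[1,2]])
def load(n):return dict(np.load(f'pics/{n}.npz'))
E
python3 - <<'E'
from h import *
t=load('top0')['image'][:,:,::-1];s=load('scene0')['image'][:,:,::-1]
a=cv2.resize(t[220:340,385:485],None,fx=4,fy=4,interpolation=2)
a2=cv2.resize(t[220:325,275:325],None,fx=4,fy=4,interpolation=2)
b=cv2.resize(s[180:270,345:455],None,fx=3.6,fy=3.6,interpolation=2)
c=np.zeros((480,800,3),np.uint8);c[:480,:400]=a;c[:420,400:600]=a2
c[:324,600:]=b[:,130:330];cv2.imwrite('pics/z1.png',c)
E
```

```text
(no output)
```

View pics/z1.png

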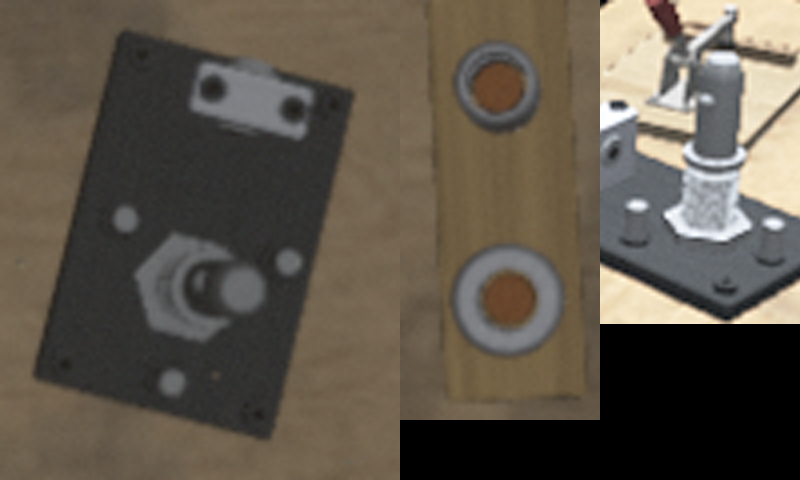

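The crop shows the three rest buttons at zoom (125,219), (289,262) and (172,382), the post tip at (241,288), the wide sleeve ring at (509,299) and the slim one at (498,86).

Run:
```python
from h import *
T=load('top0');S=load('scene0')
z=lambda x,y,x0,y0,f:(x0+(x+.5)/f-.5,y0+(y+.5)/f-.5)
B=np.array([onz(T,z(x,y,385,220,4),.038)[:2] for x,y in((125,219),(289,262),(172,382))])
A=2*(B[1:]-B[0]);b=(B[1:]**2).sum(1)-(B[0]**2).sum();c=np.linalg.solve(A,b)
print('buttons',B.round(4).tolist(),'axis',c.round(4),'r',np.linalg.norm(B-c,axis=1).round(4))
P=[onz(T,z(x,y,385,220,4),.014) for x,y in((122,30),(354,93),(270,438),(36,377))];P=np.array(P)
print('plate',P[:,:2].round(3).tolist(),'mean',P.mean(0))
e=P[0]-P[3];print('plate x dir',np.degrees(np.arctan2(e[1],e[0])))
# tip: tri
c1,v1=ray(T,z(241,288,385,220,4));c2,v2=ray(S,z(725-600+130*1,60,345,180,3.6))
M=np.c_[v1,-v2];k=np.linalg.lstsq(M,c2-c1,rcond=None)[0];print('tip',(c1+k[0]*v1).round(4),(c2+k[1]*v2).round(4))
for zz in(.096,.111,.126):print(zz,onz(T,z(241,288,385,220,4),zz).round(4))
for n,x,y in(('wide',509,299),('slim',498,86)):print(n,onz(T,z(x-400,y,275,220,4),.078).round(4))
g=cv2.cvtColor(T['image'],cv2.COLOR_RGB2HSV)
m=((g[...,1]<50)&(g[...,2]>110)).astype(np.uint8);n,l,st,ce=cv2.connectedComponentsWithStats(m[220:325,280:325].copy())
for i in range(1,n):
  if st[i,4]>30:
    q,r=cv2.minEnclosingCircle(np.argwhere(l==i)[:,::-1].astype(np.float32));print(st[i],q,r,onz(T,(q[0]+280,q[1]+220),.078).round(4))
s=observe();from scipy.spatial.transform import Rotation as R
w=s['ee_rot'];print(R.from_quat([*w[1:],w[0]]).as_matrix().round(3))
```

```text
buttons [[0.4847, -0.2147], [0.4635, -0.2901], [0.4098, -0.2341]] axis [ 0.453  -0.2465] r [0.0449 0.0449 0.0449]
plate [[0.575, -0.221], [0.543, -0.331], [0.381, -0.285], [0.412, -0.175]] mean [ 0.47771566 -0.25290135  0.014     ]
plate x dir -15.694969015668505
tip [ 0.4534 -0.2467  0.1224] [ 0.4533 -0.2467  0.1224]
0.096 [ 0.453  -0.2531  0.096 ]
0.111 [ 0.4532 -0.2495  0.111 ]
0.126 [ 0.4535 -0.2458  0.126 ]
wide [ 0.4528 -0.0062  0.078 ]
slim [ 0.5464 -0.0027  0.078 ]
[ 10  62  25  26 297] (21.706806182861328, 74.51832580566406) 12.548587799072266 [ 0.4526 -0.0059  0.078 ]
[[-0.     0.95   0.312]
 [ 0.001  0.312 -0.95 ]
 [-1.     0.    -0.001]]
```

```bash
python3 -m pendant '[[0,20,-19,0,0,0],[0,34,-32,0,0,0],[0,34,-32,0,0,0],[0,34,-32,0,0,0],[0,34,-32,0,0,0],[0,34,-32,0,0,0],[0,34,-32,0,0,0],[0,34,-32,0,0,0]]' 0; python3 -m pendant '[[0,34,-32,0,0,0],[0,34,-32,0,0,0],[0,34,-32,0,0,0],[0,34,-32,0,0,0],[20,34,-32,0,0,0],[30,0,0,0,0,0],[30,0,0,0,0,0],[0,0,0,0,0,0]]'
cat > go.py <<'E'
import sys
from h import *
from scipy.spatial.transform import Rotation
s=observe();w=s['ee_rot'];M=Rotation.from_quat([*w[1:],w[0]]).as_matrix();p=np.array(s['tcp_pos'])
print('t',round(s['time'],2),'pos',p.round(4),'F',np.round(s['ft_force'],2),'w',round(s['gripper_width'],4),'tilt',M[:,0].round(4))
if len(sys.argv)>3:print('tool shift mm',(M.T@(np.array(list(map(float,sys.argv[1:4])))-p)*1000).round(1))
E
python3 go.py .4527 -.006 .064
```

```text
time: 0.9
tcp_pos: [0.3414, -0.2092, 0.2637]
ee_rot: [0.573, 0.415, 0.573, -0.415]
ft_force: [-0.0, 0.2, -0.4]
gripper_width: 0.0881
time: 1.7
tcp_pos: [0.4506, -0.0057, 0.1812]
ee_rot: [0.571, 0.413, 0.575, -0.415]
ft_force: [0.1, -0.7, 1.0]
gripper_width: 0.0884
t 1.7 pos [ 0.4506 -0.0057  0.1812] F [ 0.06 -0.7   0.96] w 0.0884 tilt [-0.0071  0.002  -1.    ]
tool shift mm [117.2   2.6   1.4]
```

```bash
python3 -m pendant '[[0,2,1,0,0,0],[20,0,0,0,0,0],[25,0,0,0,0,0],[25,0,0,0,0,0],[20,0,0,0,0,0],[15,0,0,0,0,0],[11,0,0,0,0,0],[0,0,0,0,0,0]]'; python3 go.py .4527 -.006 .064
python3 - <<'E'
from h import *
d=get_image('scene');np.savez('pics/s1.npz',**d);cv2.imwrite('pics/s1.png',cv2.resize(d['image'][200:360,240:440,::-1],None,fx=3,fy=3,interpolation=2))
E
```

```text
time: 2.5
tcp_pos: [0.455, -0.0074, 0.0684]
ee_rot: [0.573, 0.415, 0.572, -0.415]
ft_force: [-0.4, 0.6, 0.1]
gripper_width: 0.0881
t 2.5 pos [ 0.455  -0.0074  0.0684] F [-0.42  0.6   0.15] w 0.0881 tilt [ 5.e-04 -1.e-04 -1.e+00]
tool shift mm [ 4.4 -1.8 -2.1]
```

View pics/s1.png

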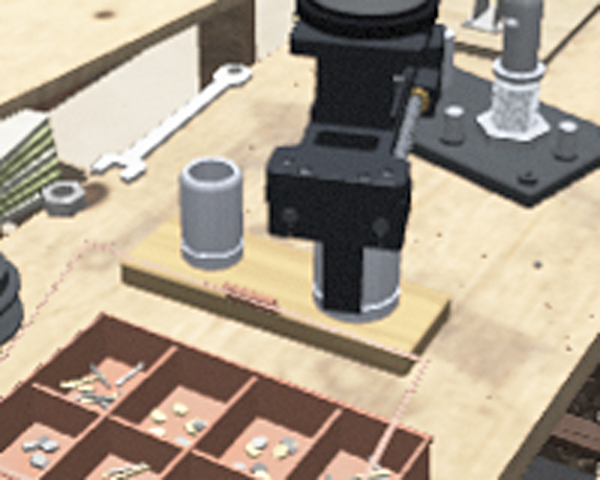

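The fingers straddle the wide sleeve at crop (357,270), and the slim one stands clear at (212,212). I'll correct by about 2 mm and close.

```bash
python3 -m pendant '[[2,-2,-2,0,0,0],[0,0,0,0,0,0],[0,0,0,0,0,0]]'; python3 go.py .4527 -.006 .064;  python3 -m pendant '[[0,0,0,0,0,0],[0,0,0,0,0,0],[0,0,0,0,0,0],[0,0,0,0,0,0],[0,0,0,0,0,0],[0,0,0,0,0,0],[0,0,0,0,0,0]]' 1 40; python3 go.py .4527 -.006 .064
```

```text
time: 2.85
tcp_pos: [0.4521, -0.0056, 0.0666]
ee_rot: [0.573, 0.415, 0.572, -0.414]
ft_force: [-1.0, -0.0, -0.7]
gripper_width: 0.0878
t 2.85 pos [ 0.4521 -0.0056  0.0666] F [-1.01 -0.03 -0.67] w 0.0878 tilt [ 1.1e-03 -3.0e-04 -1.0e+00]
tool shift mm [2.6 0.5 0.5]
time: 3.55
tcp_pos: [0.4518, -0.0056, 0.0661]
ee_rot: [0.573, 0.415, 0.573, -0.415]
ft_force: [-1.2, -0.3, 1.8]
gripper_width: 0.0502
t 3.55 pos [ 0.4518 -0.0056  0.0661] F [-1.22 -0.35  1.83] w 0.0502 tilt [-1.e-04  1.e-04 -1.e+00]
tool shift mm [2.1 0.7 0.7]
```

```bash
python3 -m pendant '[[-5,0,0,0,0,0],[-10,0,0,0,0,0],[-20,0,0,0,0,0],[-30,0,0,0,0,0],[-35,0,0,0,0,0],[-30,0,0,0,0,0],[-15,0,0,0,0,0],[0,0,0,0,0,0]]'; python3 go.py .453 -.2465 .206
```

```text
time: 4.35
tcp_pos: [0.4523, -0.0057, 0.2134]
ee_rot: [0.574, 0.415, 0.571, -0.414]
ft_force: [-0.0, -0.7, -3.4]
gripper_width: 0.0501
t 4.35 pos [ 0.4523 -0.0057  0.2134] F [-0.   -0.75 -3.44] w 0.0501 tilt [ 0.0046 -0.0013 -1.    ]
tool shift mm [  7.7 -74.6 229. ]
```

```bash
python3 -m pendant '[[0,-6,18,0,0,0],[0,-11,34,0,0,0],[0,-13,40,0,0,0],[0,-13,40,0,0,0],[0,-13,40,0,0,0],[0,-11,34,0,0,0],[0,-7,22,0,0,0],[0,0,0,0,0,0]]';python3 -m pendant '[[0,0,0,0,0,0],[0,0,0,0,0,0]]'; python3 go.py .453 -.2465 .19
python3 - <<'E'
from h import *
c=np.zeros((600,400,3),np.uint8)
for n,x,y in(('scene',360,120),('top',395,240)):
  d=get_image(n);np.savez(f'pics/{n}2.npz',**d)
  i=d['image'][y:y+(100 if n=='top' else 100),x:x+100,::-1]
  c2=cv2.resize(i,(400,400),interpolation=2)
  cv2.imwrite(f'pics/{n}2.png',c2)
cv2.imwrite('pics/b2.png',np.hstack([cv2.imread('pics/scene2.png'),cv2.imread('pics/top2.png')]))
E
```

```text
time: 5.15
tcp_pos: [0.4523, -0.2476, 0.2097]
ee_rot: [0.572, 0.415, 0.573, -0.416]
ft_force: [0.3, 0.8, -2.7]
gripper_width: 0.0503
time: 5.35
tcp_pos: [0.4526, -0.2441, 0.2106]
ee_rot: [0.572, 0.414, 0.574, -0.414]
ft_force: [0.0, 0.8, -2.2]
gripper_width: 0.0503
t 5.35 pos [ 0.4526 -0.2441  0.2106] F [ 0.02  0.79 -2.19] w 0.0503 tilt [-9.0e-04  1.1e-03 -1.0e+00]
tool shift mm [20.6 -0.3  2.4]
```

View pics/b2.png

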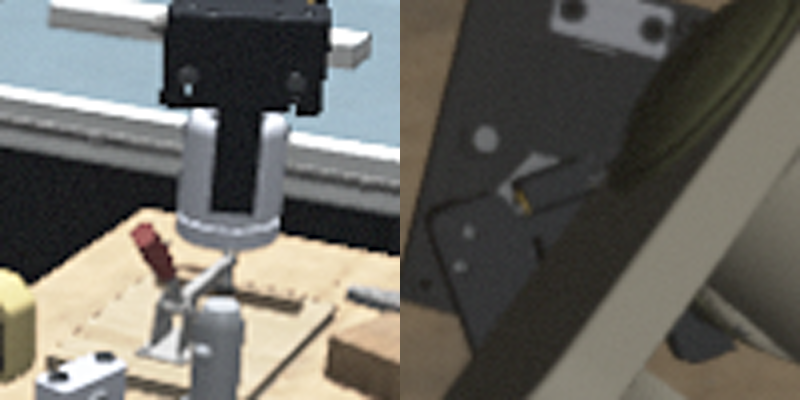

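The sleeve hangs upright in the grip, with its lower rim centred at about zoom (228,235). The post tip is at about (217,305), and the top view is hidden by the arm. I'll compare the lateral offset numerically.

Run:
```python
from h import *
S=load('scene2');g=cv2.cvtColor(S['image'],cv2.COLOR_RGB2GRAY).astype(int)
for y in(174,176,178,200,204,210,214):print(y,g[y,398:440].tolist())
a=np.array([.453,-.2465])
for z in(.1626,.175,.122,.105,.08):print(z,proj(S,[*a,z]).round(2), proj(S,[.4526,-.2441,z]).round(2))
v=-S['R'].T@S['t'];d=a-v[:2];print('cam dir',np.degrees(np.arctan2(d[1],d[0])),'depth',(S['R']@[*a,.16]+S['t'])[2])
```

```text
174 [231, 232, 231, 232, 235, 211, 173, 190, 175, 123, 108, 111, 121, 121, 121, 125, 126, 123, 127, 124, 117, 118, 116, 113, 102, 112, 126, 118, 117, 115, 145, 150, 14, 26, 27, 33, 28, 31, 25, 26, 25, 24]
176 [191, 234, 228, 226, 228, 189, 111, 103, 125, 162, 196, 194, 173, 173, 173, 158, 143, 148, 132, 120, 122, 120, 117, 134, 147, 166, 176, 169, 180, 188, 176, 145, 16, 27, 25, 26, 28, 29, 27, 31, 26, 33]
178 [95, 143, 215, 232, 230, 220, 164, 111, 108, 116, 116, 117, 116, 115, 118, 117, 130, 144, 147, 154, 172, 187, 168, 151, 150, 137, 121, 113, 114, 114, 111, 122, 122, 68, 9, 9, 15, 16, 20, 22, 17, 29]
200 [155, 86, 90, 93, 79, 198, 232, 164, 85, 83, 102, 110, 111, 115, 119, 121, 132, 138, 137, 129, 127, 121, 116, 182, 227, 222, 221, 220, 220, 218, 219, 223, 222, 224, 222, 221, 220, 221, 221, 221, 224, 209]
204 [100, 80, 121, 177, 226, 239, 192, 94, 80, 82, 80, 88, 90, 94, 97, 97, 105, 105, 104, 105, 99, 97, 105, 187, 229, 224, 224, 223, 222, 222, 225, 223, 224, 223, 224, 222, 227, 215, 150, 69, 112, 182]
210 [212, 190, 170, 171, 186, 176, 158, 148, 158, 144, 96, 83, 87, 88, 92, 99, 106, 102, 102, 102, 97, 91, 179, 229, 222, 220, 220, 220, 219, 219, 217, 203, 141, 72, 115, 177, 208, 204, 210, 214, 218, 221]
214 [202, 211, 218, 225, 226, 224, 221, 223, 226, 169, 80, 86, 98, 97, 101, 99, 101, 102, 100, 95, 95, 102, 194, 235, 231, 231, 233, 220, 157, 83, 95, 172, 214, 206, 209, 213, 218, 223, 224, 227, 227, 229]
0.1626 [417.43 177.52] [417.18 177.93]
0.175 [418.03 171.54] [417.78 171.94]
0.122 [415.54 196.54] [415.28 196.98]
0.105 [414.77 204.27] [414.52 204.73]
0.08 [413.67 215.4 ] [413.42 215.87]
cam dir -70.75309735354314 depth 0.9241904027584358
```

```bash
python3 -m pendant '[[5,-1.3,2.4,0,0,0],[10,0,0,0,0,0],[10,0,0,0,0,0],[7,0,0,0,0,0],[0,0,0,0,0,0],[0,0,0,0,0,0]]'; python3 go.py .4522 -.2465 .17;python3 -m pendant '[[0,0,0,0,0,0]]'; python3 go.py .4522 -.2465 .17
```

```text
time: 6.05
tcp_pos: [0.4523, -0.248, 0.1789]
ee_rot: [0.573, 0.415, 0.573, -0.415]
ft_force: [0.1, -0.3, -2.2]
gripper_width: 0.0504
t 6.05 pos [ 0.4523 -0.248   0.1789] F [ 0.12 -0.29 -2.25] w 0.0504 tilt [-2.e-04  2.e-04 -1.e+00]
tool shift mm [ 8.9  0.3 -1.4]
time: 6.15
tcp_pos: [0.4525, -0.2481, 0.1794]
ee_rot: [0.573, 0.415, 0.573, -0.415]
ft_force: [0.0, -0.0, -2.7]
gripper_width: 0.0501
t 6.15 pos [ 0.4525 -0.2481  0.1794] F [ 0.01 -0.05 -2.67] w 0.0501 tilt [ 5.e-04 -4.e-04 -1.e+00]
tool shift mm [ 9.4  0.3 -1.6]
```

```bash
python3 -m pendant '[[3,0,-1.3,0,0,0],[4,0,0,0,0,0],[4,0,0,0,0,0],[3,0,0,0,0,0],[0,0,0,0,0,0]]'; python3 go.py .4521 -.2468 .16; python3 -m pendant '[[3,0,0,0,0,0],[2,0,0,0,0,0],[0,0,0,0,0,0]]'; python3 go.py .4521 -.2468 .15
```

```text
time: 6.65
tcp_pos: [0.4517, -0.2466, 0.1645]
ee_rot: [0.572, 0.415, 0.573, -0.415]
ft_force: [-0.0, 0.3, -2.6]
gripper_width: 0.0502
t 6.65 pos [ 0.4517 -0.2466  0.1645] F [-0.02  0.25 -2.57] w 0.0502 tilt [-7.e-04  7.e-04 -1.e+00]
tool shift mm [4.5 0.3 0.3]
time: 6.95
tcp_pos: [0.4518, -0.2467, 0.1598]
ee_rot: [0.573, 0.415, 0.573, -0.415]
ft_force: [-0.2, -0.1, -2.1]
gripper_width: 0.0499
t 6.95 pos [ 0.4518 -0.2467  0.1598] F [-0.24 -0.07 -2.05] w 0.0499 tilt [-3.e-04  3.e-04 -1.e+00]
tool shift mm [9.8 0.2 0.2]
```

Nothing is touching yet, with the lower end at about 0.112, so the tip should be inside the mouth. I'll continue in small steps.

```bash
for i in 1 2 3; do :; done; python3 -m pendant '[[2,0,0,0,0,0],[2,0,0,0,0,0],[0,0,0,0,0,0]]'; python3 -m pendant '[[2,0,0,0,0,0],[1,0,0,0,0,0],[0,0,0,0,0,0]]'; python3 go.py .4521 -.2468 .15
```

```text
time: 7.25
tcp_pos: [0.4518, -0.2466, 0.1558]
ee_rot: [0.573, 0.415, 0.573, -0.415]
ft_force: [0.2, -0.5, -2.7]
gripper_width: 0.0503
time: 7.55
tcp_pos: [0.4519, -0.2467, 0.1529]
ee_rot: [0.573, 0.415, 0.573, -0.415]
ft_force: [-1.0, -1.2, -2.9]
gripper_width: 0.0503
t 7.55 pos [ 0.4519 -0.2467  0.1529] F [-1.   -1.23 -2.9 ] w 0.0503 tilt [-2.e-04  2.e-04 -1.e+00]
tool shift mm [2.9 0.2 0.2]
```

Run:
```python
from h import *
d=get_image('scene');np.savez('pics/s3.npz',**d);cv2.imwrite('pics/s3.png',cv2.resize(d['image'][150:270,350:450,::-1],None,fx=5,fy=5,interpolation=2))
```

```text
(no output)
```

View pics/s3.png

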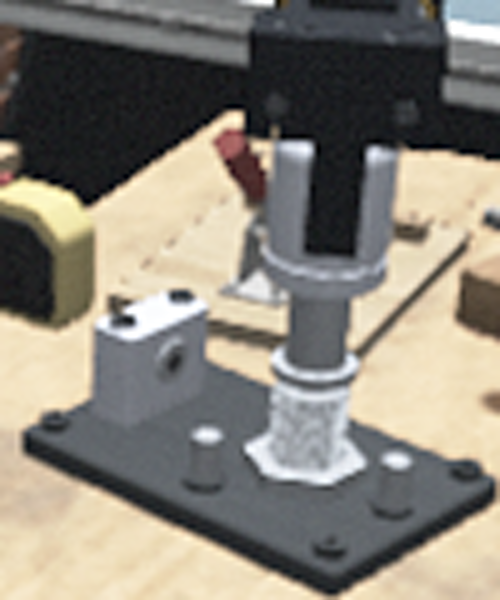

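The sleeve is over the post tip: rim at (325,275) in the crop, flange below at (315,360). The slight side force is from the post, so I'll comply with it and go on.

```bash
python3 -m pendant '[[1.5,-0.4,0.3,0,0,0],[1,0,0,0,0,0],[0,0,0,0,0,0]]'; python3 -m pendant '[[1.5,0,0,0,0,0],[0,0,0,0,0,0]]'; python3 go.py .4519 -.2467 .15
```

```text
time: 7.9
tcp_pos: [0.4516, -0.247, 0.1505]
ee_rot: [0.573, 0.415, 0.573, -0.414]
ft_force: [-0.2, 1.7, -2.0]
gripper_width: 0.0502
time: 8.1
tcp_pos: [0.4517, -0.2468, 0.149]
ee_rot: [0.573, 0.415, 0.573, -0.414]
ft_force: [1.5, 3.6, -1.3]
gripper_width: 0.0503
t 8.1 pos [ 0.4517 -0.2468  0.149 ] F [ 1.46  3.6  -1.34] w 0.0503 tilt [ 1.e-04  7.e-04 -1.e+00]
tool shift mm [-1.   0.2 -0. ]
```

```bash
python3 -m pendant '[[0.5,0.25,-0.25,0,0,0],[0.5,0,0,0,0,0],[0,0,0,0,0,0]]'; python3 go.py;python3 -m pendant '[[0.7,0,0,0,0,0],[0.3,0,0,0,0,0],[0,0,0,0,0,0]]'
```

```text
time: 8.4
tcp_pos: [0.4519, -0.2468, 0.1483]
ee_rot: [0.573, 0.415, 0.573, -0.415]
ft_force: [0.4, 3.9, 2.9]
gripper_width: 0.0502
t 8.4 pos [ 0.4519 -0.2468  0.1483] F [0.37 3.85 2.9 ] w 0.0502 tilt [ 3.e-04 -2.e-04 -1.e+00]
time: 8.7
tcp_pos: [0.4518, -0.247, 0.1472]
ee_rot: [0.573, 0.415, 0.573, -0.415]
ft_force: [0.2, 2.8, 4.4]
gripper_width: 0.0498
```

The push is about 7 N at the expected catch height. I'll keep to small steps.

```bash
python3 -m pendant '[[0.5,0,-0.2,0,0,0],[0,0,0,0,0,0]]'; python3 -m pendant '[[0.5,0,0,0,0,0],[0,0,0,0,0,0]]'
```

```text
time: 8.9
tcp_pos: [0.4518, -0.2468, 0.1466]
ee_rot: [0.573, 0.415, 0.573, -0.415]
ft_force: [0.8, 2.7, 4.6]
gripper_width: 0.0503
time: 9.1
tcp_pos: [0.4518, -0.2467, 0.1461]
ee_rot: [0.573, 0.415, 0.573, -0.415]
ft_force: [0.2, 2.4, 3.3]
gripper_width: 0.0504
```

```bash
python3 -m pendant '[[0.5,0,-0.2,0,0,0],[0.5,0,0,0,0,0],[0,0,0,0,0,0]]'; python3 -m pendant '[[0.5,0,0,0,0,0],[0.5,0,0,0,0,0],[0,0,0,0,0,0]]'
```

```text
time: 9.4
tcp_pos: [0.4516, -0.2465, 0.1449]
ee_rot: [0.573, 0.415, 0.573, -0.415]
ft_force: [1.0, 2.6, 1.4]
gripper_width: 0.05
time: 9.7
tcp_pos: [0.4515, -0.2464, 0.1436]
ee_rot: [0.573, 0.415, 0.573, -0.415]
ft_force: [0.7, 1.8, -2.3]
gripper_width: 0.05
```

```bash
python3 -m pendant '[[0.7,0.1,-0.1,0,0,0],[0.7,0,0,0,0,0],[0,0,0,0,0,0]]'; python3 -m pendant '[[0.7,0,0,0,0,0],[0.7,0,0,0,0,0],[0,0,0,0,0,0]]'; python3 -m pendant '[[0.7,0,0,0,0,0],[0.7,0,0,0,0,0],[0,0,0,0,0,0]]'
```

```text
time: 10.0
tcp_pos: [0.4516, -0.2462, 0.1423]
ee_rot: [0.573, 0.415, 0.573, -0.415]
ft_force: [0.6, 1.8, -2.7]
gripper_width: 0.0502
time: 10.3
tcp_pos: [0.4516, -0.2462, 0.141]
ee_rot: [0.573, 0.415, 0.573, -0.415]
ft_force: [0.9, 0.5, -4.1]
gripper_width: 0.0501
time: 10.6
tcp_pos: [0.4517, -0.2463, 0.1397]
ee_rot: [0.573, 0.415, 0.573, -0.415]
ft_force: [0.6, 2.3, -2.3]
gripper_width: 0.0502
```

```bash
python3 -m pendant '[[0.7,0,-0.1,0,0,0],[0.7,0,0,0,0,0],[0.7,0,0,0,0,0],[0,0,0,0,0,0]]'; python3 -m pendant '[[0.7,0,0,0,0,0],[0.7,0,0,0,0,0],[0.7,0,0,0,0,0],[0,0,0,0,0,0]]'
python3 - <<'E'
from h import *
d=get_image('scene');np.savez('pics/s4.npz',**d);cv2.imwrite('pics/s4.png',cv2.resize(d['image'][170:240,380:450,::-1],None,fx=7,fy=7,interpolation=2))
E
```

```text
time: 11.0
tcp_pos: [0.4517, -0.2462, 0.1375]
ee_rot: [0.573, 0.415, 0.573, -0.415]
ft_force: [1.1, 0.2, -2.8]
gripper_width: 0.0501
time: 11.4
tcp_pos: [0.4516, -0.2462, 0.1354]
ee_rot: [0.573, 0.415, 0.573, -0.415]
ft_force: [0.8, 0.0, -2.8]
gripper_width: 0.0502
```

View pics/s4.png

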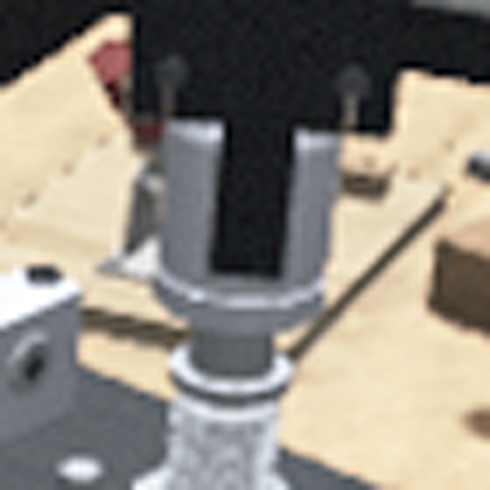

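The rim is at crop y≈330 and the flange at y≈365, so about 20 mm of travel remains above the shoulder. The balls have therefore already given way at about 7 N. I'll continue.

```bash
python3 -m pendant '[[1,0,0,0,0,0],[1,0,0,0,0,0],[1,0,0,0,0,0],[1,0,0,0,0,0],[0,0,0,0,0,0]]'; python3 -m pendant '[[1,0,0,0,0,0],[1,0,0,0,0,0],[1,0,0,0,0,0],[0,0,0,0,0,0]]'; python3 -m pendant '[[1,0,0,0,0,0],[1,0,0,0,0,0],[1,0,0,0,0,0],[0,0,0,0,0,0]]'
```

```text
time: 11.95
tcp_pos: [0.4516, -0.2462, 0.1313]
ee_rot: [0.573, 0.415, 0.573, -0.415]
ft_force: [1.9, 0.3, -3.8]
gripper_width: 0.05
time: 12.35
tcp_pos: [0.4516, -0.2462, 0.1284]
ee_rot: [0.573, 0.415, 0.573, -0.415]
ft_force: [1.0, -0.3, -2.1]
gripper_width: 0.0502
time: 12.75
tcp_pos: [0.4516, -0.2461, 0.1253]
ee_rot: [0.573, 0.415, 0.573, -0.415]
ft_force: [1.7, 0.9, -4.5]
gripper_width: 0.0502
```

```bash
python3 -m pendant '[[1,0,0,0,0,0],[1,0,0,0,0,0],[0,0,0,0,0,0]]'; python3 -m pendant '[[1,0,0,0,0,0],[1,0,0,0,0,0],[0,0,0,0,0,0]]'; python3 -m pendant '[[1,0,0,0,0,0],[0,0,0,0,0,0]]'; python3 -m pendant '[[1,0,0,0,0,0],[0,0,0,0,0,0]]'
```

```text
time: 13.05
tcp_pos: [0.4516, -0.2462, 0.1234]
ee_rot: [0.573, 0.415, 0.573, -0.415]
ft_force: [1.1, 0.4, -3.1]
gripper_width: 0.0503
time: 13.35
tcp_pos: [0.4516, -0.2461, 0.1214]
ee_rot: [0.573, 0.415, 0.573, -0.415]
ft_force: [0.9, 0.9, -4.1]
gripper_width: 0.0503
time: 13.55
tcp_pos: [0.4516, -0.2461, 0.1203]
ee_rot: [0.573, 0.415, 0.573, -0.415]
ft_force: [0.9, 1.0, -5.0]
gripper_width: 0.05
time: 13.75
tcp_pos: [0.4516, -0.2461, 0.1192]
ee_rot: [0.573, 0.415, 0.573, -0.415]
ft_force: [1.6, 0.8, -7.8]
gripper_width: 0.0501
```

The force now pulls downward (−7.8 N), which means the catch is drawing the sleeve in. I'll ease it down to the shoulder.

```bash
python3 -m pendant '[[1,0,0,0,0,0],[0,0,0,0,0,0]]'; python3 -m pendant '[[1,0,0,0,0,0],[0,0,0,0,0,0]]'; python3 -m pendant '[[0.7,0,0,0,0,0],[0,0,0,0,0,0]]'
```

```text
time: 13.95
tcp_pos: [0.4515, -0.2461, 0.1182]
ee_rot: [0.573, 0.415, 0.573, -0.415]
ft_force: [1.1, 0.5, -9.6]
gripper_width: 0.0502
time: 14.15
tcp_pos: [0.4515, -0.246, 0.1173]
ee_rot: [0.572, 0.415, 0.573, -0.415]
ft_force: [0.8, 0.5, -8.5]
gripper_width: 0.05
time: 14.35
tcp_pos: [0.4516, -0.2462, 0.1169]
ee_rot: [0.573, 0.415, 0.573, -0.415]
ft_force: [0.4, 1.7, -6.7]
gripper_width: 0.0501
```

```bash
python3 -m pendant '[[0.7,0,0,0,0,0],[0,0,0,0,0,0]]'; python3 -m pendant '[[0.5,0,0,0,0,0],[0,0,0,0,0,0]]'; python3 -m pendant '[[0.5,0,0,0,0,0],[0,0,0,0,0,0]]'
```

```text
time: 14.55
tcp_pos: [0.4518, -0.2464, 0.1165]
ee_rot: [0.573, 0.415, 0.573, -0.415]
ft_force: [-0.0, 1.0, -4.4]
gripper_width: 0.05
time: 14.75
tcp_pos: [0.4518, -0.2465, 0.116]
ee_rot: [0.573, 0.415, 0.573, -0.415]
ft_force: [0.2, 0.3, -2.8]
gripper_width: 0.0503
time: 14.95
tcp_pos: [0.4517, -0.2464, 0.1154]
ee_rot: [0.573, 0.415, 0.573, -0.415]
ft_force: [0.6, -0.0, -2.3]
gripper_width: 0.0502
```

```bash
python3 -m pendant '[[0.5,0,0,0,0,0],[0,0,0,0,0,0]]'; python3 -m pendant '[[0.5,0,0,0,0,0],[0,0,0,0,0,0]]'
```

```text
time: 15.15
tcp_pos: [0.4518, -0.2464, 0.1151]
ee_rot: [0.573, 0.415, 0.573, -0.415]
ft_force: [-0.5, 0.5, 1.8]
gripper_width: 0.0503
time: 15.35
tcp_pos: [0.4518, -0.2464, 0.1147]
ee_rot: [0.573, 0.415, 0.573, -0.415]
ft_force: [-0.7, -0.3, 4.7]
gripper_width: 0.0499
```

There is a steady rise of about 8 N/mm with about 7 N of push: this is the post's spring, so the sleeve is on the shoulder. I'll unload slightly, release, and look before retreating.

```bash
python3 -m pendant '[[-0.5,0,0,0,0,0],[0,0,0,0,0,0]]'; python3 -m pendant '[[0,0,0,0,0,0],[0,0,0,0,0,0],[0,0,0,0,0,0],[0,0,0,0,0,0],[0,0,0,0,0,0],[0,0,0,0,0,0],[0,0,0,0,0,0]]' 0; python3 -m pendant '[[-10,0,0,0,0,0],[-15,0,0,0,0,0],[-25,0,0,0,0,0],[-30,0,0,0,0,0],[-30,0,0,0,0,0],[-20,0,0,0,0,0],[0,0,0,0,0,0],[0,0,0,0,0,0]]'
python3 -m pendant '[[0,20,-20,0,0,0],[0,30,-30,0,0,0],[0,30,-30,0,0,0],[0,30,-30,0,0,0],[0,20,-20,0,0,0],[0,0,0,0,0,0],[0,0,0,0,0,0]]'
python3 - <<'E'
from h import *
I=[]
for n,x,y,w in(('scene',370,160,80),('top',275,210,200)):
  d=get_image(n);np.savez(f'pics/{n}5.npz',**d);I.append(cv2.resize(d['image'][y:y+w*3//2 if n=='scene' else y+150,x:x+w,::-1],(400,600) if n=='scene' else (400,300),interpolation=2))
c=np.zeros((600,800,3),np.uint8);c[:,:400]=I[0];c[:300,400:]=I[1];cv2.imwrite('pics/f5.png',c)
E
```

```text
time: 15.55
tcp_pos: [0.4518, -0.2464, 0.1149]
ee_rot: [0.573, 0.415, 0.573, -0.415]
ft_force: [-0.7, -0.2, 2.9]
gripper_width: 0.0501
time: 16.25
tcp_pos: [0.4517, -0.2462, 0.1147]
ee_rot: [0.573, 0.415, 0.573, -0.415]
ft_force: [-0.5, -0.3, -0.7]
gripper_width: 0.0883
time: 17.05
tcp_pos: [0.4515, -0.2461, 0.2447]
ee_rot: [0.573, 0.415, 0.573, -0.415]
ft_force: [-0.4, -0.3, -0.8]
gripper_width: 0.0883
time: 17.75
tcp_pos: [0.5342, -0.0819, 0.2436]
ee_rot: [0.572, 0.414, 0.574, -0.415]
ft_force: [-0.8, -0.2, -0.2]
gripper_width: 0.0881
```

View pics/f5.png

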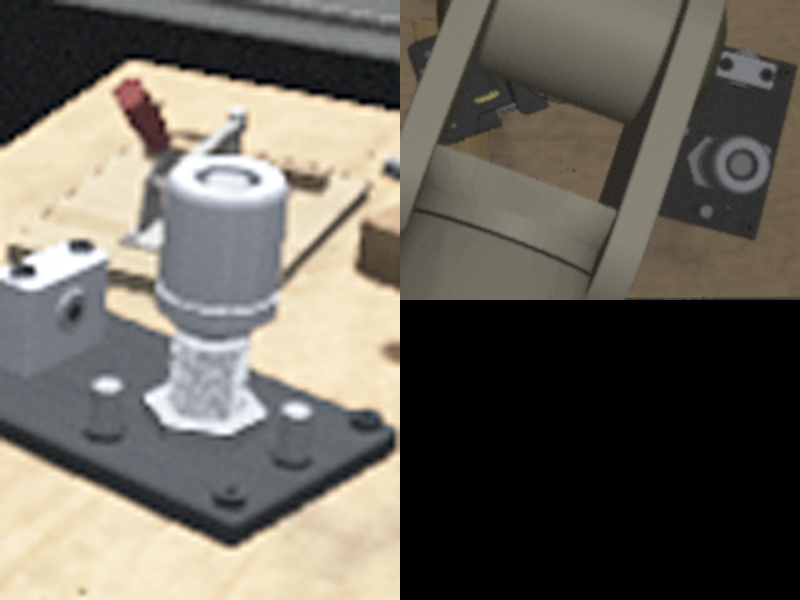

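The sleeve sits upright on the flange, its top at (228,178) with the post tip just below the rim. The top view shows it concentric with the post. I'll check numerically that the slim sleeve and pulleys haven't moved, then hand in.

Run:
```python
from h import *
from workcell import hand_in
a=load('scene0')['image'].astype(int);b=load('scene5')['image'].astype(int)
for n,(y0,y1,x0,x1) in dict(slim=(250,292,298,324),pulleys=(275,355,158,250)).items():print(n,abs(a-b)[y0:y1,x0:x1].mean().round(2))
d=abs(a-b)
print(observe()['qd'],hand_in())
```

```text
slim 2.65
pulleys 2.43
the job is handed in; nothing more can be done
[-1.11842197e-02 -5.23049500e-03 -4.80058992e-03  9.14631742e-06
  1.36500022e-03  3.15095251e-03] None
```

The wide sleeve is on the fixture's post, past the ball catch and seated on the shoulder. I let go, moved the arm clear and handed the job in at about 18 s.

- **Catch by feel:** the balls gave way at about 7 N of push. Further down, the catch pulled the sleeve in by about 7 N, which was the click. It then met the shoulder, with the push rising at about 8 N/mm as the post's spring should. The highest push I read was about 7 N.
- **Last picture:** the sleeve stands upright and concentric with the post. The flange is hidden under it and the post tip is just below the rim.
- **Other parts:** the slim sleeve and both pulleys look unmoved. In those areas of the scene picture, before and after differ by only about 2.5 grey levels on average. The final top view was blocked by the arm there, so this rests on the one camera.
- **One reading that did not match:** I felt almost no drag between the catch and the click. The description says up to 4 N, so this is within range.

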